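Refit the shelf plate and stack the solder reels

ROBOT

A 6-joint arm with a two-finger parallel gripper is mounted at the origin on the work surface. World frame = base frame: x ahead of the robot, y to its left, z up, the work surface at z = 0. Lengths are in mm, angles in rad, forces in N, time in s.
With the tool pointing down it reaches from about 150 to 775 mm from the base axis. Payload 6.1 kg.
Tool frame: the origin (TCP) lies between the finger pads; the fingertips stand 22 mm ahead of it and the grasp point (between the pads) lies 3 mm ahead of it; x points along the fingers, z is the direction in which the jaws open and shut, and the axes are right-handed (so a half turn about x gives the same grasp; the last joint's range is limited). The gripper opens to 85 mm and grips with 20 to 120 N. Pads are 22 mm wide; open, the fingers measure 114 mm over their backs; the gripper's body (76 mm by 85 mm) begins 54 mm behind the grasp point. The pads swing forward as they close: fully open they stand 13 mm farther back than shut.
Start: joints at [1.15, 0.126, -0.04, 1.405, 0, 1.571], TCP at [214.449, 479.187, 253.295] pointing down, gripper open.
Joint ranges: [-2.72, 2.72], [-0.95, 1.95], [-1.27, 1.35], [-1.78, 2.02], [-1.46, 1.47], [-3.14, 3.14]. Speed limits (rad/s): [2.39, 2.39, 3.01, 3.14, 3.14, 3.14].

INTERFACE

Orientations are given as a unit quaternion [w, x, y, z].
In Python, from plant import * gives the robot as it stands. Calls block until the motion is done:
- movep(position, orientation): joint-space move of the TCP to a pose.
- servo_line(position, max_speed=150, rot=None, until_force=None): straight line of the TCP; rot=None keeps the orientation; max_speed is the mean speed in mm/s. With until_force (N) it stops when the force on the tool has changed by that much, and returns True; else False.
- set_joints(angles): joint-space move.
- gripper_open() and grab(grasp_force=None): open the fingers fully, or close them until they stop; grasp_force is the grip in N (None keeps the last).
- pause(seconds).
- inverse_kinematics(position, orientation): joint angles nearest the present ones, or None.
- get_obs(): the state.
- snapshot(name): name is "scene" or "top" or "wrist"; returns the picture (384x512x3 uint8, red, green, blue); there is no depth.
- camera_info(name): a dict with "fx", "fy", "cx", "cy" (pixels), "rvec" (rotation vector, rad) and "tvec" (3), from world to camera coordinates, as OpenCV has them. Camera axes: x right, y down, z forward; pixel columns grow to the right and rows downward; lengths in mm; the calibration is good to about 2 mm. A picture is of the moment at which its call begins: read the wrist's pose just before it. camera_info takes no time and is no camera call; for the wrist camera it gives the pose at the moment of the call.
A pose or a line that the arm cannot do raises PlanningError and nothing moves.
- finish_job(): hands the job in, once; it reports no verdict.
Trained networks look in the newest picture that a camera, given by its name, has taken for a name from the list of things; names that differ only in an ending like _2 or _b are one class to them, and where a whole thing is asked for, a point or a joint stands for the part that bears it (a point fixed in the world has none). Each returns a list of dicts, best first, with "score" (0 to 1); they miss things now and then, are a little off and sometimes report something else, mostly with a low value. They report only what shows in the picture. A call takes as long as a camera call. They do not tell look-alikes from the thing itself.
- look_for(thing, camera): "bbox" ([left, top, width, height] in pixels, round what is visible of it).
- masks_of(thing, camera): "pixels" (384x512 bool, what is visible of it) and "bbox" ([left, top, width, height] in pixels, round what is visible of it).
The state is a dict: "t": time; "joint_pos": joint angles; "joint_velocities": joint speeds; "joint_torque": joint torques, N m; "eef_pos": TCP position; "orientation": TCP orientation; "force": force on the tool from outside, world axes, zero at the start; "wrist_torque": the same for the moment, N m; "width": opening from 0.0 (shut) to 1.0 (fully open).
Only numpy, scipy, OpenCV 4.12 (cv2) and the standard library are available. Lean on these libraries where they do the work, as an engineer would, in place of code of your own. Each camera call takes 0.05 s, during which the arm holds its last target. There are 200 camera calls.

TASK

Put the solder reels away: slide the aluminium plate along the riser's channel until it clearly overhangs one end (by about 50 mm), grip it there and lay it flat in the blue reel stand, resting on both ledges. Then stack all the solder reels that are there on the plate as a pyramid, lying on their sides squarely across the plate: three in the bottom row, the others saddled in the gaps of the row below, and leave the other things on the bench where they are.

Things in the scene. Friction and masses are not known exactly. Their poses are not given: they have to be found in the camera images.
- plate_center (a point): Loose flat aluminium shelf plate, 62 (its x) x 180 (its y) x 8 mm, 0.18 kg; this point is its very centre. Starts flat in the riser's channel, long side along it; the lips stand about 6 mm off its long sides, so there is no room for fingers beside it. Where it overhangs an end it can be gripped from above across its 62 mm width. It tips off if its centre passes the riser's end.
- riser_top (a point): Centre of the channel floor on top of the fixed grey bench riser (a slim power unit, 100 mm in x, 226 mm in y, 55 mm high). The channel runs along y, is 74 mm wide between dark lips 10 mm high (2 mm above the plate's top), and is open at both ends, 113 mm either way along y from here; either end will do.
- stand: Fixed blue reel stand, 206 mm along y; origin on the table under its middle. Blocks at |y| = 80 to 103 mm carry the plate's ends on ledges 30 mm high; end cheeks (inner faces at |y| = 93 mm, tops 90 mm high) hold plate and bottom row. Lips at |x| = 34.5 to 44.5 mm on the ledges only, 38 mm high, keep the plate sideways. Between the blocks it is open down to a 4 mm floor strip.
- stand_seat (a point): Where the plate's centre lies when the plate is home in the stand: 34 mm above the table over the stand's middle; axes as the stand's. The plate's long side lies along the stand's y, either way round, with 3 mm of play at each end.
- tray_left: Fixed black foam tray, 240 mm (its x) by 130 mm (its y), to the left; origin under its middle on the table. Three pockets across it with their middles at x = -80, 0 and +80 mm, 50 mm wide, floor 8 mm above the table, ribs between them 18 mm above the table. Reels 1 to 3 start in it.
- tray_right: A second tray just like tray_left, to the right. Reels 4 to 6 start in it.
- reel1_center (a point): Centre of a loose solder reel with orange flanges and silver winding, a cylinder 60 mm across and 60 mm long, 0.22 kg, lying on its side; y is its axis (flat end faces 30 mm either way; any roll angle). Starts across a tray pocket, 38 mm above the table. May be absent. Stacked, y lies along the stand's x, rows about 68, 119, 170 mm above the table.
- reel2_center (a point): Centre of a loose solder reel with orange flanges and silver winding, a cylinder 60 mm across and 60 mm long, 0.22 kg, lying on its side; y is its axis (flat end faces 30 mm either way; any roll angle). Starts across a tray pocket, 38 mm above the table. May be absent. Stacked, y lies along the stand's x, rows about 68, 119, 170 mm above the table.
- reel3_center (a point): Centre of a loose solder reel with orange flanges and silver winding, a cylinder 60 mm across and 60 mm long, 0.22 kg, lying on its side; y is its axis (flat end faces 30 mm either way; any roll angle). Starts across a tray pocket, 38 mm above the table. May be absent. Stacked, y lies along the stand's x, rows about 68, 119, 170 mm above the table.
- reel4_center (a point): Centre of a loose solder reel with orange flanges and silver winding, a cylinder 60 mm across and 60 mm long, 0.22 kg, lying on its side; y is its axis (flat end faces 30 mm either way; any roll angle). Starts across a tray pocket, 38 mm above the table. May be absent. Stacked, y lies along the stand's x, rows about 68, 119, 170 mm above the table.
- reel5_center (a point): Centre of a loose solder reel with orange flanges and silver winding, a cylinder 60 mm across and 60 mm long, 0.22 kg, lying on its side; y is its axis (flat end faces 30 mm either way; any roll angle). Starts across a tray pocket, 38 mm above the table. May be absent. Stacked, y lies along the stand's x, rows about 68, 119, 170 mm above the table.
- reel6_center (a point): Centre of a loose solder reel with orange flanges and silver winding, a cylinder 60 mm across and 60 mm long, 0.22 kg, lying on its side; y is its axis (flat end faces 30 mm either way; any roll angle). Starts across a tray pocket, 38 mm above the table. May be absent. Stacked, y lies along the stand's x, rows about 68, 119, 170 mm above the table.
- pliers_red: Bystander to leave alone: red-handled pliers, 160 mm, lying beyond the riser; origin on its underside.
- pliers_yellow: Bystander to leave alone: yellow-handled pliers, 160 mm, lying beyond the riser; origin on its underside.
- pliers_blue: Bystander to leave alone: blue-handled pliers, 160 mm, lying beyond the left tray; origin on its underside.
- solder_sucker: Bystander to leave alone: black and blue solder sucker, 190 mm, lying beyond the right tray; origin on its underside.
- multimeter: Bystander to leave alone: orange multimeter, 130 x 75 x 32 mm, lying outside the left tray; origin on its underside.
- flux_bottle: Bystander to leave alone: white bottle, 52 mm across and 120 mm high, standing outside the right tray; origin on its underside.
Things that resemble listed ones, but are neither listed nor needed, are in the scene too. What is shaped like the part that bears reel4_center but red is not meant.

How it is judged:
By the outcome, as a careful person would: the job done as asked, in the order asked, and still so for the second after the job is handed in, with the robot touching nothing.
Of reel1, reel2, reel3, reel4, reel5, reel6 only 4 to 6 are there at a start; the rules pass over those that are not, and their reading is None.
At some moment in a run one of plate may be knocked a few centimetres aside while the robot is not near it.
It also fails if it takes over 210 s, if anything falls off the work surface, if the arm or the gripper's body presses on something with over 40 N, if the wrist force passes 120 N, or if a joint passes its speed limit or range.

## Working session

There is one attempt and no reset: what is moved stays moved. The work goes in short steps, each a Python script; the robot and the scene stay as the last script left them, time stands still between calls to the robot, and variables do not carry over. Pictures are saved under pics/ and viewed, about 12 in all and at most 16, crops included, and the job is handed in when it is done.

```bash
ls; mkdir -p pics
python3 - <<'E'
from plant import *
import cv2, numpy as np
o=get_obs(); print(o['t'],o['eef_pos'],o['orientation'],o['width'])
for n in ("scene","top"):
    im=snapshot(n); cv2.imwrite(f"pics/{n}0.png",cv2.resize(im[:,:,::-1],(800,600),interpolation=cv2.INTER_CUBIC))
    c=camera_info(n); print(n,c)
E
```

```text
pics
0.0 [214.29596285 478.85204646 252.50927572] [ 0.5929166  -0.38486803  0.59387563  0.38423723] 0.99464380105905
scene {'fx': 449.228538995133, 'fy': 449.228538995133, 'cx': 258.1960471555605, 'cy': 189.9961765320859, 'rvec': array([ 1.81827601,  1.47895286, -0.73404961]), 'tvec': array([-108.03600268, -262.28484856, 2081.58191137])}
top {'fx': 348.3305231978995, 'fy': 348.3305231978995, 'cx': 251.65607097078419, 'cy': 188.6247138309837, 'rvec': array([ 2.16833946, -2.14702125,  0.14338571]), 'tvec': array([ -14.14922423,  519.3317565 , 1223.84587724])}
```

View pics/scene0.png

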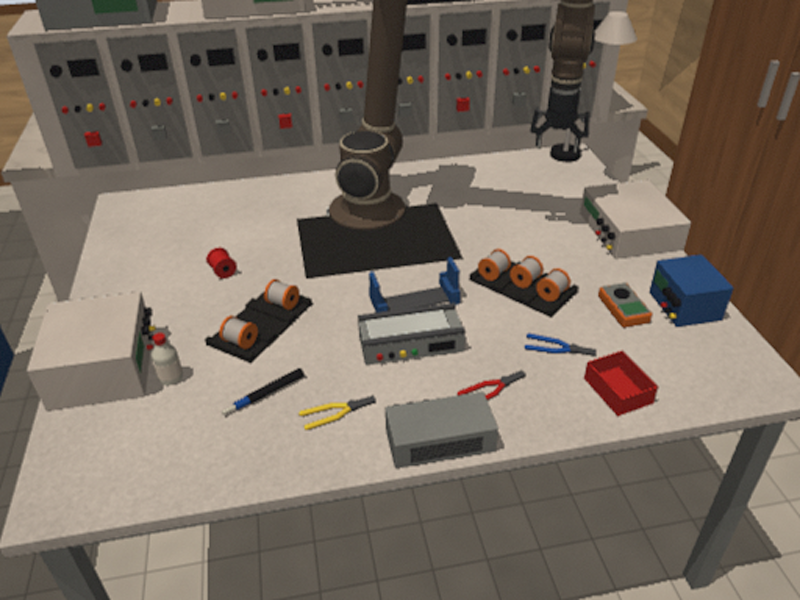

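View pics/top0.png

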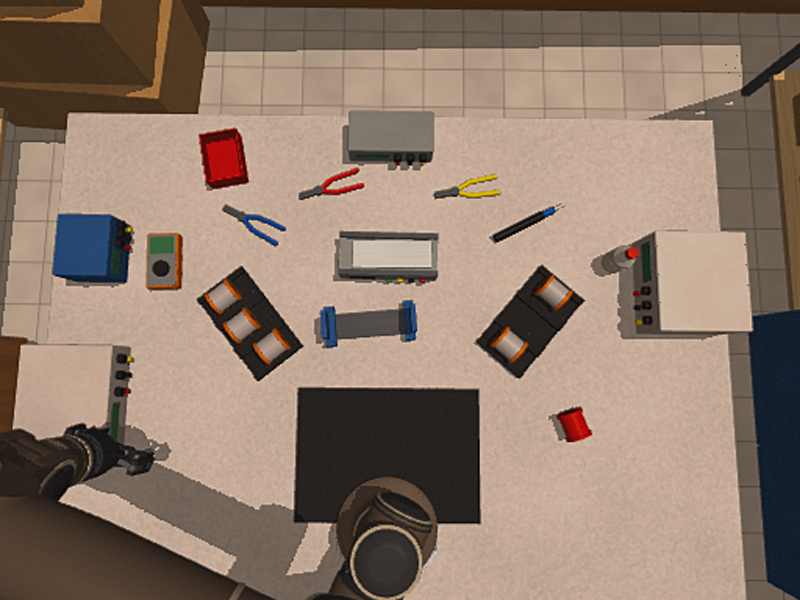

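There are five reels: three in the left tray at px (223,295), (242,325) and (271,347), and two in the right tray at (555,290) and (508,345), whose middle pocket is empty. The plate is white, at (390,254). The look-alikes are the red reel at (573,425), which is excluded, and the grey box at (390,137), which is not the riser. I'll fit poses from the masks next.

```bash
cat > h.py <<'E'
from plant import *
import cv2, numpy as np
from scipy.optimize import minimize
from scipy.spatial.transform import Rotation as R
def box(x0,x1,y0,y1,z0,z1): return np.array([[x,y,z] for x in(x0,x1) for y in(y0,y1) for z in(z0,z1)],float)
a=np.linspace(0,2*np.pi,32,endpoint=False)
REEL=[np.array([[30*np.cos(t),y,30*np.sin(t)] for t in a for y in(-30,30)])]      # origin centre
PLATE=[box(-31,31,-90,90,-4,4)]
STAND=[box(-44.5,44.5,s*80,s*103,0,30) for s in(-1,1)]+[box(-44.5,44.5,s*93,s*103,0,90) for s in(-1,1)]+[box(sx*34.5,sx*44.5,s*80,s*103,0,38) for s in(-1,1) for sx in(-1,1)]
def proj(P,c): return cv2.projectPoints(P.reshape(-1,1,3),c['rvec'],c['tvec'],np.array([[c['fx'],0,c['cx']],[0,c['fy'],c['cy']],[0,0,1.]]),None)[0].reshape(-1,2)
def world(P,x,y,yaw,z): return P@R.from_euler('z',yaw).as_matrix().T+[x,y,z]
def ray(px,c,z):
    Rm=cv2.Rodrigues(c['rvec'])[0]; d=Rm.T@[(px[0]-c['cx'])/c['fx'],(px[1]-c['cy'])/c['fy'],1]; o=-Rm.T@c['tvec']
    return (o+d*(z-o[2])/d[2])[:2]
def render(model,p,z,c,S=4):
    im=np.zeros((384*S,512*S),np.uint8)
    for P in model:
        q=proj(world(P,*p,z),c)
        cv2.fillConvexPoly(im,cv2.convexHull(np.round((q+.5)*S-.5).astype(np.int32).clip(-9999,9999)),1)
    return im.astype(bool)
def fit(model,mask,z,c,p0):
    m=cv2.resize(mask.astype(np.uint8),None,fx=4,fy=4,interpolation=cv2.INTER_NEAREST).astype(bool)
    def f(p):
        r=render(model,p,z,c); return 1-(r&m).sum()/max(1,(r|m).sum())
    p0=np.array(p0,float)
    r=None
    for k in (1,.3):
        b=p0 if r is None else r.x
        r=minimize(f,b,method='Nelder-Mead',options=dict(initial_simplex=np.vstack([b,b+[12*k,0,0],b+[0,12*k,0],b+[0,0,.25*k]]),maxfev=70,xatol=.1,fatol=1e-4))
    return r.x,1-r.fun
def down(yaw): # tool x down, jaws (z) along (cos yaw, sin yaw)
    zx=np.array([np.cos(yaw),np.sin(yaw),0]); x=np.array([0,0,-1.]); y=np.cross(zx,x)
    return R.from_matrix(np.c_[x,y,zx]).as_quat()[[3,0,1,2]]
def save(im,n): cv2.imwrite(f'pics/{n}.png',cv2.resize(im[:,:,::-1],(768,576),interpolation=cv2.INTER_CUBIC))
E
python3 - <<'E'
from h import *
snapshot("top"); c=camera_info("top")
for t,z,m in(("reel1_center",38,REEL),("plate_center",59,PLATE),("stand",0,STAND),("tray_left",10,None),("riser_top",55,None)):
    for d in masks_of(t,"top"):
        ys,xs=np.nonzero(d['pixels']); p=ray((xs.mean(),ys.mean()),c,z)
        out=''
        if m and d['score']>.3:
            best=max((fit(m,d['pixels'],z,c,[*p,y]) for y in((0,.8,-.8) if m is REEL else (0,))),key=lambda r:r[1]); out=best
        print(t,round(d['score'],2),d['bbox'],p.round(),out)
w=camera_info("wrist"); o=get_obs()
Rm=cv2.Rodrigues(w['rvec'])[0]; cp=-Rm.T@w['tvec']
q=o['orientation']; T=R.from_quat(q[[1,2,3,0]]).as_matrix()
print("cam in tool",T.T@(cp-o['eef_pos']),"axes",(T.T@Rm.T).round(2),w['fx'])
print(down(1.15),down(1.15+np.pi/2),o['orientation'])
E
```

```text
reel1_center 0.63 [163.8, 210.8, 21.4, 25.0] [398. 268.] (array([398.80717224, 266.54642519,   0.68270789]), np.float64(0.9154173607255228))
plate_center 0.79 [225.5, 155.8, 48.4, 14.0] [611.  -4.] (array([ 6.10376360e+02, -2.62370423e+00,  7.20500686e-03]), np.float64(0.9683604985618408))
stand 0.87 [204.8, 193.0, 62.5, 31.8] [455.  51.] (array([4.54289504e+02, 4.59620412e+01, 8.69099174e-02]), np.float64(0.3475889043281355))
tray_left 0.55 [126.9, 170.2, 67.4, 72.3] [449. 318.] 
riser_top 0.57 [216.1, 147.5, 66.7, 34.1] [605.  12.] 
riser_top 0.57 [203.9, 191.3, 64.3, 31.2] [451.  49.] 
riser_top 0.53 [144.1, 195.4, 21.8, 23.8] [445. 332.] 
cam in tool [-120.304638     81.76220091   -0.40482762] axes [[ 0.   -0.31  0.95]
 [-0.   -0.95 -0.31]
 [ 1.   -0.   -0.  ]] 333.67396964310075
[ 0.59339857 -0.38454927  0.59339857  0.38454927] [-0.14767876  0.69151355 -0.14767876 -0.69151355] [ 0.59332322 -0.38459289  0.59348707  0.38448531]
```

Run:
```python
from h import *
def look(tcp,yaw,name,things):
    movep(tcp,down(yaw)); pause(.2)
    c=camera_info("wrist"); im=snapshot("wrist"); save(im,name)
    np.savez('pics/'+name,im=im,**c)
    for t,z,m,ys in things:
        for d in masks_of(t,"wrist"):
            if d['score']<.25: continue
            yy,xx=np.nonzero(d['pixels']); p=ray((xx.mean(),yy.mean()),c,z); out=''
            if m: b=max((fit(m,d['pixels'],z,c,[*p,y]) for y in ys),key=lambda r:r[1]); out=(b[0].round(3),round(b[1],3))
            print(name,t,round(d['score'],2),np.round(d['bbox']),p.round(),out)
try:
    r=("reel1_center",38,REEL,(0,.7,-.7)); 
    look([445,350,280],0,"wl",[r])
    look([530,80,330],0,"wm",[("plate_center",59,PLATE,(0,)),("stand",0,STAND,(0.09,)),("riser_top",55,None,())])
    look([445,-200,280],0,"wr",[r])
except Exception as e: print(repr(e))
print(get_obs()['t'])
cv2.imwrite('pics/all.png',np.hstack([cv2.resize(np.load(f'pics/{n}.npz')['im'][:,:,::-1],(400,300)) for n in('wl','wr')]))
```

```text
wl reel1_center 0.78 [181. 190.  74.  78.] [403. 263.] (array([402.374, 264.758,   0.666]), np.float64(0.924))
wm plate_center 0.84 [292. 144.  58. 140.] [613.   2.] (array([ 6.12537e+02, -5.64500e+00, -6.00000e-03]), np.float64(0.978))
wm stand 0.95 [147.  90.  93. 182.] [455.  32.] (array([4.5823e+02, 4.5136e+01, 8.5000e-02]), np.float64(0.434))
wm stand 0.56 [406. 263.  18.  42.] [ 782. -142.] (array([ 7.52751e+02, -2.12893e+02, -3.07000e-01]), np.float64(0.111))
wm riser_top 0.57 [272. 116. 101. 173.] [610.  35.] 
4.6833
```

View pics/wm.png

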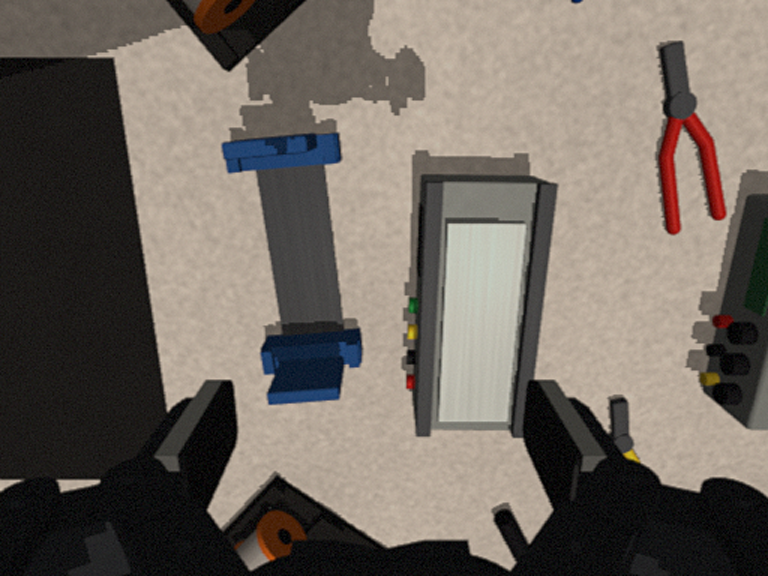

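View pics/all.png

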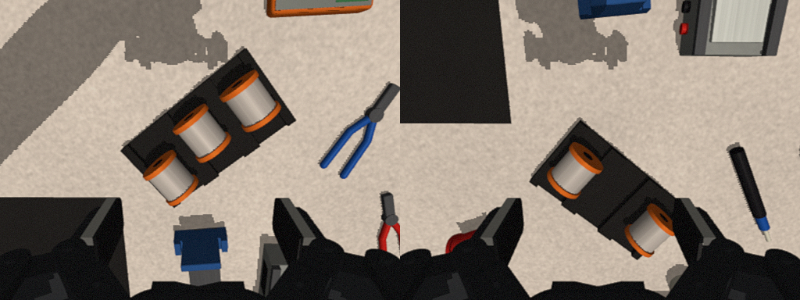

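Same picture as before: plate at px (483,320), riser (485,305), stand (300,270), and five orange reels. The stand and riser fits still need work, and so do the remaining reels, since the network returned only one per view.

Run:
```python
from h import *
RISER=[box(-50,50,-113,113,-55,0)]+[box(s*37,s*50,-113,113,0,10) for s in(-1,1)]
def orange(im,lo,hi):
    h=cv2.cvtColor(im,cv2.COLOR_RGB2HSV); return cv2.inRange(h,lo,hi)
d=np.load('pics/wm.npz'); c={k:d[k] for k in d}; im=c.pop('im'); c={k:(float(v) if v.ndim==0 else v) for k,v in c.items()}
b=orange(im,(95,90,20),(125,255,255)); b[:80]=0; b[290:]=0; b[:,:140]=0; b[:,250:]=0
b=cv2.morphologyEx(b,cv2.MORPH_CLOSE,np.ones((3,3)))
p,s=fit(STAND,b>0,0,c,[456,45,.085]); print('stand',p.round(3),s)
r,s2=None,0
gray=None
snapm=None
# overlay
S=render(STAND,p,0,c,1)
v=im.copy()
for m,col in((S,(255,0,0)),(b>0,(0,255,0))):
    cs,_=cv2.findContours(m.astype(np.uint8),0,1); cv2.drawContours(v,cs,-1,col,1)
# riser: dark lips + floor, fit via edges of GrabCut
m=np.full(im.shape[:2],2,np.uint8); m[:]=0
r0=render(RISER,[610,10,0],55,c,1).astype(np.uint8)
m[cv2.dilate(r0,np.ones((25,25)))>0]=2; m[r0>0]=3; m[cv2.erode(r0,np.ones((21,21)))>0]=1
cv2.grabCut(im,m,None,np.zeros((1,65)),np.zeros((1,65)),5,cv2.GC_INIT_WITH_MASK)
g=(m==1)|(m==3)
q,s2=fit(RISER,g,55,c,[610,10,0]); print('riser',q.round(3),s2)
for mm,col in((render(RISER,q,55,c,1),(255,0,0)),(g,(0,255,0))):
    cs,_=cv2.findContours(mm.astype(np.uint8),0,1); cv2.drawContours(v,cs,-1,col,1)
save(v[60:320,120:400],'fit1')
# reels by colour
for n in('wl','wr'):
    d=np.load(f'pics/{n}.npz'); c={k:(float(d[k]) if d[k].ndim==0 else d[k]) for k in d if k!='im'}; im=d['im']
    f=orange(im,(4,150,60),(18,255,255)); f[:60]=0
    cc=cv2.connectedComponentsWithStats(cv2.morphologyEx(f,cv2.MORPH_CLOSE,np.ones((3,3))))
    for st,ce in zip(cc[2][1:],cc[3][1:]):
        if st[4]>60: print(n,st,ray(ce,c,38).round())
```

```text
stand [4.57379e+02 4.45480e+01 8.50000e-02] 0.8241468819246597
riser [ 6.11937e+02  2.81000e+00 -1.10000e-02] 0.9698943818984078
wl [281  89  51  42 803] [499. 401.]
wl [309 129  51  41 482] [536. 354.]
wl [221 133  46  40 684] [432. 355.]
wl [250 169  46  40 429] [469. 308.]
wl [183 192  43  39 696] [386. 285.]
wl [213 224  41  40 353] [424. 239.]
wr [216 182  44  41 868] [ 427. -254.]
wr [188 214  44  41 411] [ 387. -301.]
wr [316 261  36  41 652] [ 546. -358.]
wr [287 287  38  42 337] [ 508. -406.]
```

View pics/fit1.png

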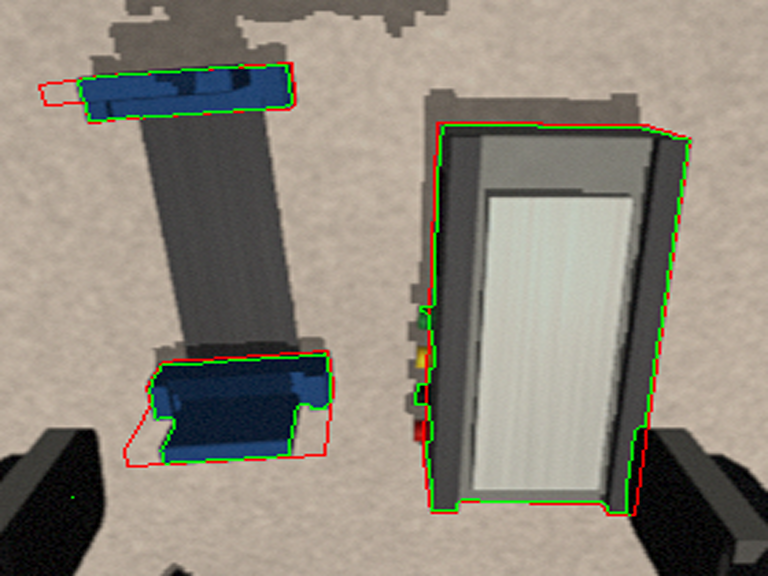

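Run:
```python
from h import *
def load(n):
    d=np.load(f'pics/{n}.npz'); return d['im'],{k:(float(d[k]) if d[k].ndim==0 else d[k]) for k in d if k!='im'}
im,c=load('wm')
b=cv2.inRange(cv2.cvtColor(im,cv2.COLOR_RGB2HSV),(95,90,20),(125,255,255)); b[:80]=0; b[290:]=0; b[:,:140]=0; b[:,250:]=0
b=cv2.morphologyEx(b,cv2.MORPH_CLOSE,np.ones((3,3)))
for w in(28,31,34,37):
    M=STAND[:2]+STAND[4:]+[box(-w,w,s*93,s*103,0,90) for s in(-1,1)]
    p,s=fit(M,b>0,0,c,[456,45,.085]); print('stand',w,p.round(3),round(s,4))
for n,prs,yw in(('wl',[(0,1),(2,3),(4,5)],.67),('wr',[(0,1),(2,3)],-.7)):
    im,c=load(n)
    f=cv2.inRange(cv2.cvtColor(im,cv2.COLOR_RGB2HSV),(4,150,60),(18,255,255)); f[:60]=0
    k=cv2.connectedComponentsWithStats(cv2.morphologyEx(f,cv2.MORPH_CLOSE,np.ones((3,3))))
    ids=[i for i in range(1,k[0]) if k[2][i][4]>60]
    for i,j in prs:
        m=np.isin(k[1],(ids[i],ids[j])).astype(np.uint8); h=cv2.convexHull(cv2.findNonZero(m)); m=cv2.fillConvexPoly(m*0,h,1)
        p,s=fit(REEL,m>0,38,c,[*ray(h.mean((0,1)),c,38),yw]); print(n,p.round(3),round(s,3))
```

```text
stand 28 [4.56972e+02 4.44660e+01 8.80000e-02] 0.9537
stand 31 [4.57233e+02 4.46210e+01 8.40000e-02] 0.9328
stand 34 [4.57088e+02 4.45510e+01 8.60000e-02] 0.9058
stand 37 [4.57301e+02 4.46190e+01 8.50000e-02] 0.8825
wl [514.507 379.948   0.678] 0.977
wl [448.464 334.024   0.674] 0.971
wl [402.09  265.073   0.672] 0.98
wr [ 410.134 -273.644   -0.693] 0.973
wr [ 530.209 -378.747   -0.714] 0.965
```

Stand at (457.0, 44.5, yaw 0.087), riser at (612, 3), all five reels fitted. Next I push the plate from its −y end towards +y.

```bash
cat >> h.py <<'E'
def load(n):
    d=np.load(f'pics/{n}.npz'); return d['im'],{k:(float(d[k]) if d[k].ndim==0 else d[k]) for k in d if k!='im'}
def seeplate(tcp,yaw,name,z=59,p0=(612,80,0)):
    movep(tcp,down(yaw)); pause(.2); c=camera_info("wrist"); im=snapshot("wrist"); np.savez('pics/'+name,im=im,**c); save(im,name)
    for d in masks_of("plate_center","wrist")[:2]:
        p,s=fit(PLATE,d['pixels'],z,c,p0); print(name,'plate',p.round(3),round(s,3),round(d['score'],2))
E
python3 - <<'E'
from h import *
grab(30)
movep([612,-130,150],down(0)); servo_line([612,-130,79],120)
f0=get_obs()['force']
print('hit',servo_line([612,-20,79],60,until_force=25)); o=get_obs(); print(o['eef_pos'],o['force']-f0,o['t'])
servo_line([612,o['eef_pos'][1]-15,79],100); servo_line([612,o['eef_pos'][1]-15,150],150)
gripper_open()
seeplate([590,150,300],0,'w2'); print(get_obs()['t'])
E
```

```text
hit False
[612.04112656 -20.03716225  79.0309545 ] [-0.60543011  0.94580739 -0.96973725] 9.0667
w2 plate [ 6.12467e+02  8.07320e+01 -1.00000e-03] 0.979 0.68
w2 plate [612.  80.   0.] 0.0 0.54
12.025
```

View pics/w2.png

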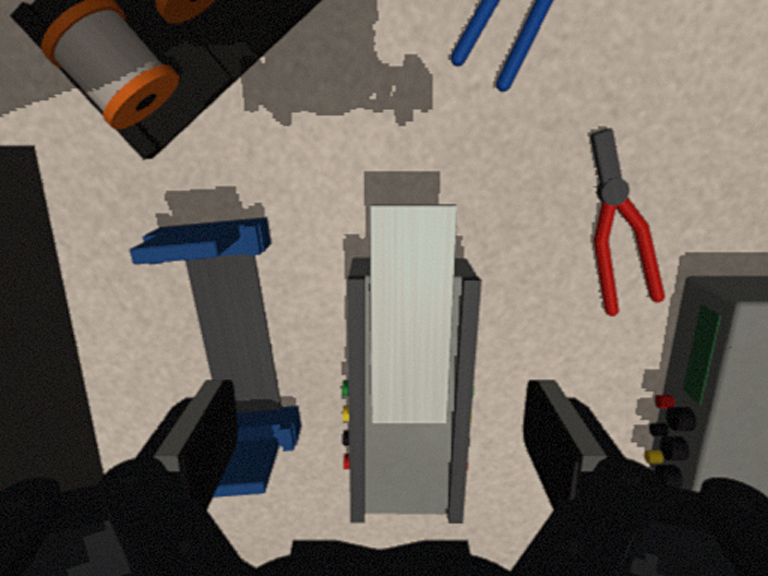

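The plate now overhangs about 56 mm, with its end at px (412,205) and the riser end at about row 275. Gripped there, the gripper body could hit the 90 mm end cheek in the stand. I'll push 12 mm further so I can grip closer to the plate's centre.

Run:
```python
from h import *
grab(30)
movep([612,-40,150],down(0)); servo_line([612,-40,79],120)
print('hit',servo_line([612,-8,79],50,until_force=25)); servo_line([612,-30,79],100); servo_line([612,-30,150],150)
gripper_open()
seeplate([590,150,300],0,'w3',p0=(612,93,0)); print(get_obs()['t'])
```

```text
hit False
w3 plate [ 6.1987e+02  8.2613e+01 -1.3000e-02] 0.984 0.9
18.2917
```

View pics/w3.png

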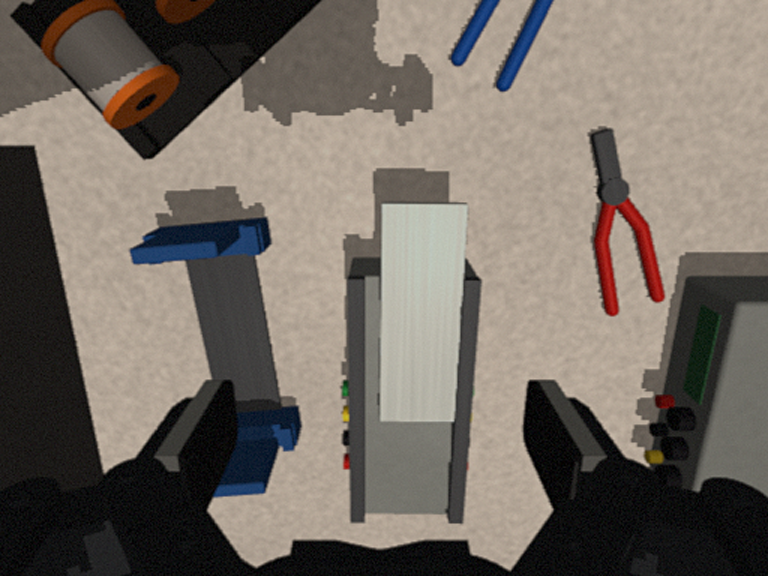

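The plate was knocked sideways against the +x lip, at px (423,310), and moved back about 10 mm. I'll push again, in line with where it is now.

Run:
```python
from h import *
grab(30)
movep([618,-40,150],down(0)); servo_line([618,-40,79],120)
print('hit',servo_line([618,-8,79],50,until_force=25)); print(get_obs()['eef_pos']); servo_line([618,-30,79],100); servo_line([618,-30,150],150)
gripper_open()
seeplate([590,150,300],0,'w4',p0=(618,93,0)); print(get_obs()['t'])
```

```text
hit False
[617.8900577   -7.70040741  78.87442385]
w4 plate [ 6.19728e+02  9.38350e+01 -6.00000e-03] 0.979 0.89
w4 plate [618.  93.   0.] 0.0 0.65
24.5583
```

Run:
```python
from h import *
off=46; ST=np.array([457.0,44.5]); yw=.087
movep([619,93.8+off,130],down(0)); servo_line([619,93.8+off,59],100); grab(80); pause(.3)
o=get_obs(); print('grip',o['eef_pos'],o['width'],o['force']); z0=o['eef_pos'][2]
servo_line([619,93.8+off,z0+85],80)
g=ST+[-np.sin(yw)*off,np.cos(yw)*off]
servo_line([*g,z0+85],120,rot=down(yw)); pause(.3); print(get_obs()['width'])
c=camera_info("wrist"); im=snapshot("wrist"); np.savez('pics/w5',im=im,**c); save(im,'w5')
for d in masks_of("plate_center","wrist")[:1]:
    print(fit(PLATE,d['pixels'],59+85,c,[*ST,yw]),d['score'])
print(get_obs()['t'])
```

```text
grip [619.6808847  139.94194928  60.35317451] 0.7079459129726912 [-0.71322049  0.31427259  5.92786397]
0.7046173060325557
(array([4.56187441e+02, 4.41908004e+01, 8.63069255e-02]), np.float64(0.8921103243027521)) 0.84
30.0167
```

View pics/w5.png

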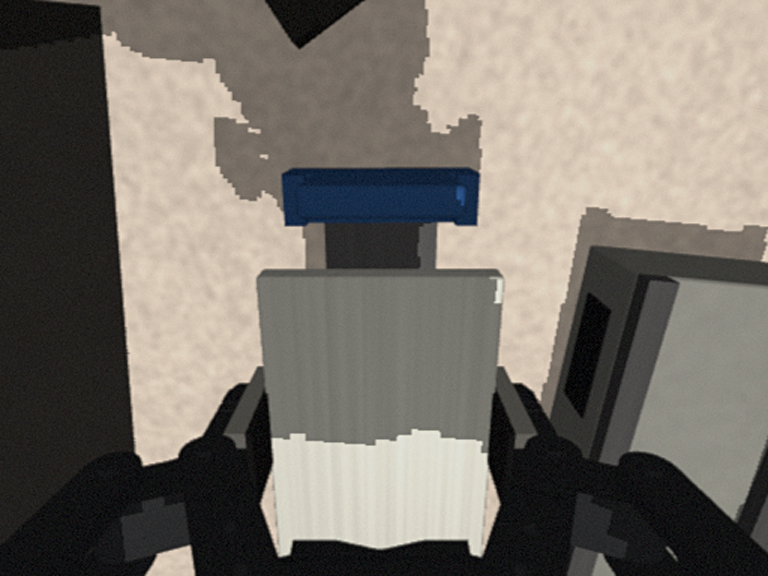

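The plate is held level and centred over the stand, its near edge at px (380,270) and the stand's +y cheek at (380,195). Now I lower it.

Run:
```python
from h import *
off=46; ST=np.array([457.0,44.5]); yw=.087
g=ST+[-np.sin(yw)*off,np.cos(yw)*off]; z0=60.3
print(servo_line([*g,z0-25+8],80,until_force=12), get_obs()['eef_pos'])
print(servo_line([*g,z0-25-1],15,until_force=8)); o=get_obs(); print(o['eef_pos'],o['force'])
gripper_open(); pause(.3)
servo_line([*g,150],120)
seeplate([ST[0]-10,ST[1]+60,260],yw,'w6',z=34,p0=(*ST,yw)); print(get_obs()['t'])
```

```text
False [453.43453801  90.41862924  43.82198779]
True
[452.98389307  90.31421518  35.56691568] [-0.71235856 -0.74174334  4.49843382]
w6 plate [4.56968e+02 3.75140e+01 8.80000e-02] 0.953 0.79
w6 plate [4.57e+02 4.45e+01 8.70e-02] 0.0 0.49
34.5667
```

View pics/w6.png

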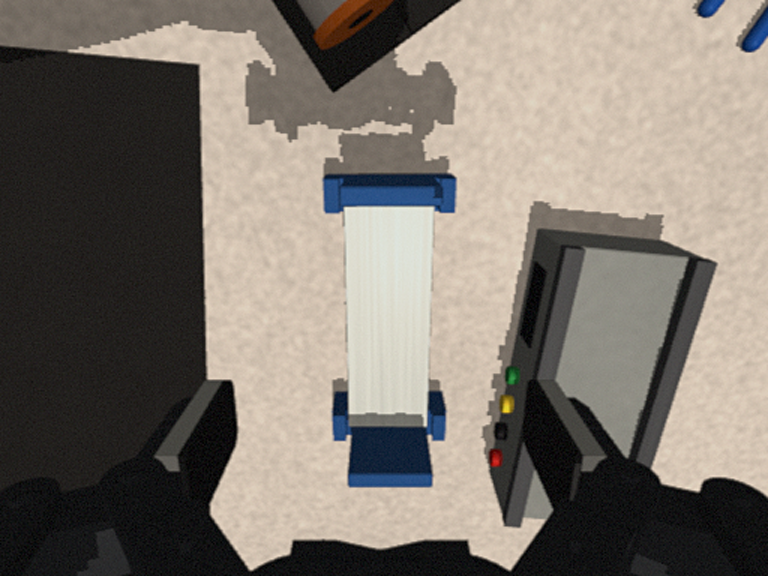

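```bash
python3 - <<'E'
from h import *
im,c=load('w6')
for lab,P in(('ledge -93 z30',[0,-93,30]),('ledge inner -80 z30',[0,-80,30]),('plate end -90 z38',[0,-90,38]),('plate end -87 z38',[0,-87,38]),('lip far -103,z38',[40,-103,38]),('lip near -80',[40,-80,38]),('cheek top +93',[0,93,90]),('cheek top -93',[0,-93,90]),('-103',[0,-103,90])):
    print(lab,(proj(world(np.array([P],float),457,44.5,.087,0),c)*1.5).round(1))
x,y=258,0
print([tuple(im[r,258]) for r in range(266,300,2)])
E
python3 - <<'E'
import cv2
a=cv2.imread('pics/w6.png')[340:500,310:470]; cv2.imwrite('pics/w6c.png',cv2.resize(a,(640,640),interpolation=cv2.INTER_CUBIC))
E
```

```text
ledge -93 z30 [[388.6 423.7]]
ledge inner -80 z30 [[388.7 409.7]]
plate end -90 z38 [[388.8 426.3]]
plate end -87 z38 [[388.8 423. ]]
lip far -103,z38 [[438.7 440.3]]
lip near -80 [[439.8 415.4]]
cheek top +93 [[391.7 206.5]]
cheek top -93 [[389.8 473.7]]
-103 [[389.8 485.5]]
[(np.uint8(215), np.uint8(214), np.uint8(200)), (np.uint8(214), np.uint8(211), np.uint8(198)), (np.uint8(212), np.uint8(211), np.uint8(196)), (np.uint8(214), np.uint8(213), np.uint8(199)), (np.uint8(219), np.uint8(215), np.uint8(200)), (np.uint8(138), np.uint8(136), np.uint8(128)), (np.uint8(110), np.uint8(111), np.uint8(102)), (np.uint8(114), np.uint8(113), np.uint8(107)), (np.uint8(121), np.uint8(117), np.uint8(110)), (np.uint8(58), np.uint8(63), np.uint8(69)), (np.uint8(20), np.uint8(34), np.uint8(57)), (np.uint8(23), np.uint8(35), np.uint8(57)), (np.uint8(5), np.uint8(25), np.uint8(50)), (np.uint8(12), np.uint8(29), np.uint8(52)), (np.uint8(11), np.uint8(30), np.uint8(50)), (np.uint8(14), np.uint8(31), np.uint8(55)), (np.uint8(15), np.uint8(33), np.uint8(57))]
```

View pics/w6c.png

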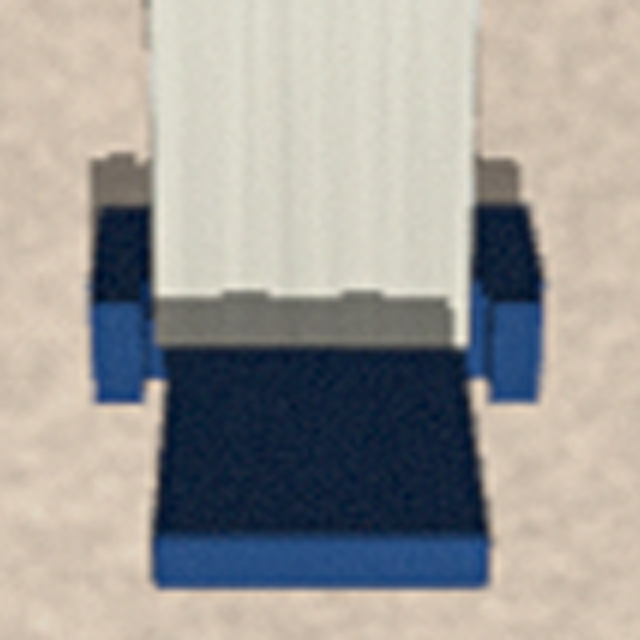

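The model puts the plate end at row 426 and the picture shows about 427, so the plate is home on both ledges; the grey strip is just shadow. Now the two outer bottom reels.

```bash
cat >> h.py <<'E'
ST=np.array([457.0,44.5]); SY=.087
REELS=dict(A=(514.5,379.9,.675),B=(448.5,334,.675),C=(402.1,265.1,.675),D=(410.1,-273.6,-.70),E=(530.2,-378.7,-.70))
def pick(k):
    x,y,yw=REELS[k]; j=yw+np.pi/2; j=j-np.pi if j>np.pi/2 else j
    movep([x,y,190],down(j)); servo_line([x,y,60],150); servo_line([x,y,43],50,until_force=15); grab(50); pause(.2)
    o=get_obs(); print(k,'w',o['width'].round(3),o['eef_pos'].round(1),'t',o['t'])
    servo_line([x,y,o['eef_pos'][2]+150],150); return o['eef_pos'][2]-38
def place(v,z,dz):
    g=ST+[-np.sin(SY)*v,np.cos(SY)*v]; h=get_obs()['eef_pos'][2]
    servo_line([*g,h],200,rot=down(SY)); servo_line([*g,z+dz+6],120); print('early',get_obs()['width'].round(3))
    print('touch',servo_line([*g,z+dz-2],15,until_force=5),(get_obs()['eef_pos'][2]-dz).round(1))
    gripper_open(); pause(.2); servo_line([*g,h],150)
def check(name,v=0):
    import itertools
    tcp=[*(ST+[-np.sin(SY)*70,np.cos(SY)*70]),290]; movep(tcp,down(SY)); pause(.2)
    c=camera_info("wrist"); im=snapshot("wrist"); np.savez('pics/'+name,im=im,**c); save(im,name)
E
python3 - <<'E'
from h import *
dz=pick('E'); place(-61.5,68,dz)
dz=pick('A'); place(61.5,68,dz)
check('w7'); print(get_obs()['t'])
E
```

```text
Traceback (most recent call last):
  File "h.py", line 46, in pick
    o=get_obs(); print(k,'w',o['width'].round(3),o['eef_pos'].round(1),'t',o['t'])
                             ^^^^^^^^^^^^^^^^
AttributeError: 'float' object has no attribute 'round'
```

```bash
sed -i "s/o\['width'\].round(3)/round(o['width'],3)/; s/get_obs()\['width'\].round(3)/round(get_obs()['width'],3)/" h.py
python3 - <<'E'
from h import *
o=get_obs(); print(o['width'],o['eef_pos'],o['t']); x,y,z=o['eef_pos']
servo_line([x,y,z+150],150); place(-61.5,68,z-38)
dz=pick('A'); place(61.5,68,dz)
check('w7'); print(get_obs()['t'])
E
```

```text
0.6933664416545751 [ 530.54053028 -378.83597336   43.50051056] 38.4333
early 0.697
touch True 67.9
A w 0.699 [514.8 380.1  43.5] t 48.2083
early 0.697
touch True 67.9
54.725
```

View pics/w7.png

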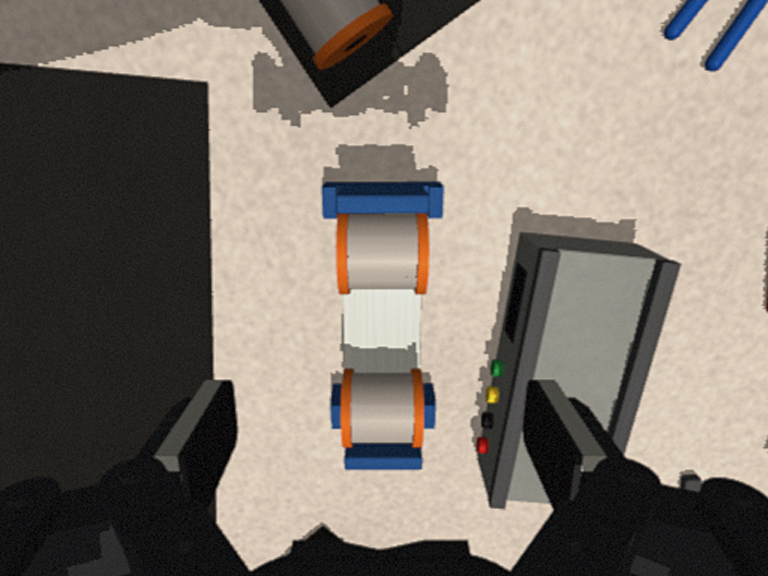

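Both outer reels are square and against the cheeks, at px (383,253) and (383,408). I'll measure them, then place the middle one.

```bash
cat >> h.py <<'E'
def flanges(name,z,prior):
    "fit reels near prior v positions (stand y) at height z from orange hulls"
    im,c=load(name); f=cv2.inRange(cv2.cvtColor(im,cv2.COLOR_RGB2HSV),(4,150,60),(18,255,255)); out=[]
    for v in prior:
        p0=[ST[0]-np.sin(SY)*v,ST[1]+np.cos(SY)*v,SY+np.pi/2]
        r=cv2.dilate(render(REEL,p0,z,c,1).astype(np.uint8),np.ones((9,9)))*f
        k=cv2.connectedComponentsWithStats(r); r=np.isin(k[1],[i for i in range(1,k[0]) if k[2][i][4]>40]).astype(np.uint8)
        m=cv2.fillConvexPoly(r*0,cv2.convexHull(cv2.findNonZero(r)),1)
        p,s=fit(REEL,m>0,z,c,p0); d=R.from_euler('z',-SY).as_matrix()[:2,:2]@(p[:2]-ST); out.append((*d.round(1),round(p[2]-np.pi/2-SY,3),round(s,3)))
    return out
E
python3 - <<'E'
from h import *
q=flanges('w7',68,(-61.5,61.5)); print(q); mid=(q[0][1]+q[1][1])/2; print(mid)
dz=pick('D'); place(float(np.clip(mid,-1,1)),68,dz)
check('w8'); print(flanges('w8',68,(-62,0,62)),get_obs()['t'])
E
```

```text
[(np.float64(-1.1), np.float64(-63.3), np.float64(-0.001), np.float64(0.987)), (np.float64(-0.9), np.float64(58.8), np.float64(-0.013), np.float64(0.92))]
-2.25
D w 0.697 [ 410.4 -273.8   43.4] t 58.2833
early 0.697
touch True 68.0
[(np.float64(-1.0), np.float64(-57.4), np.float64(-0.012), np.float64(0.901)), (np.float64(-0.9), np.float64(3.5), np.float64(0.029), np.float64(0.847)), (np.float64(-0.9), np.float64(58.3), np.float64(-0.0), np.float64(0.966))] 65.0583
```

View pics/w8.png

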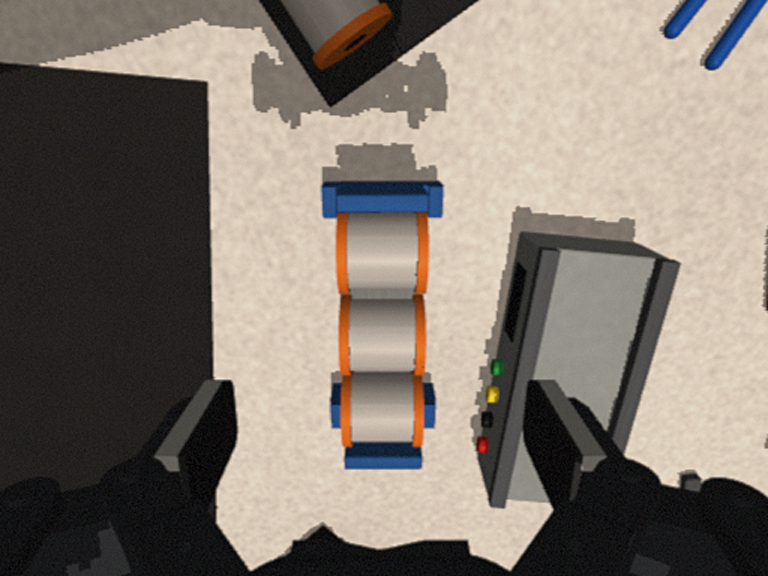

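The three bottom reels sit side by side, square, at px rows 253, 333 and 408. The fits with neighbours touching are contaminated, but the picture is clear. Now the two saddled reels.

Run:
```python
from h import *
dz=pick('C'); place(-31.5,119.5,dz)
check('w9'); print(get_obs()['t'])
dz=pick('B'); place(30,119.5,dz)
check('w10'); print(get_obs()['t'])
cv2.imwrite('pics/w9_10.png',np.hstack([cv2.resize(load(n)[0][:,:,::-1],(400,300)) for n in('w9','w10')]))
```

```text
C w 0.7 [402.4 265.3  43.4] t 68.325
early 0.693
touch True 120.0
74.0667
B w 0.698 [448.8 334.2  43.4] t 77.375
early 0.698
touch True 118.9
83.05
```

View pics/w9_10.png

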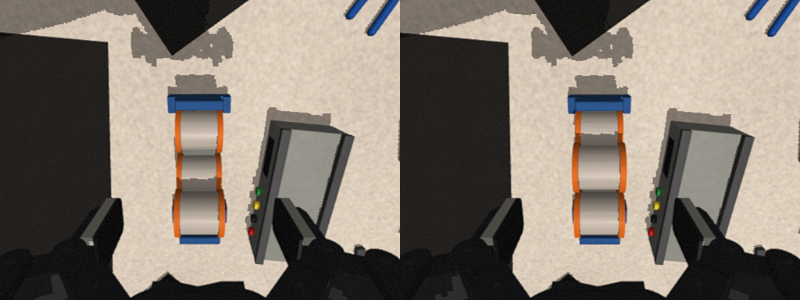

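Both upper reels are saddled, at px (200,213) and (600,168) in the two halves. One last look with the arm clear.

Run:
```python
from h import *
movep([300,300,350],down(.6)); pause(.3)
im=snapshot("scene"); a=cv2.resize(im[:,:,::-1][140:260,200:400],(800,480),interpolation=cv2.INTER_CUBIC); cv2.imwrite('pics/end.png',a)
c=camera_info('scene'); 
for v,z in((-62,68),(-.5,68),(61.5,68),(-31,119.5),(30.5,119.5)):
    print(v,z,((proj(world(np.array([[30.,v,z]]),*ST,SY,0)*1.0,c)-[200,140])*4).round())
im=snapshot("top"); save(im,'endtop'); print(get_obs()['t'])
```

```text
-62 68 [[205. 181.]]
-0.5 68 [[269. 169.]]
61.5 68 [[332. 157.]]
-31 119.5 [[237. 129.]]
30.5 119.5 [[301. 118.]]
84.425
```

View pics/end.png

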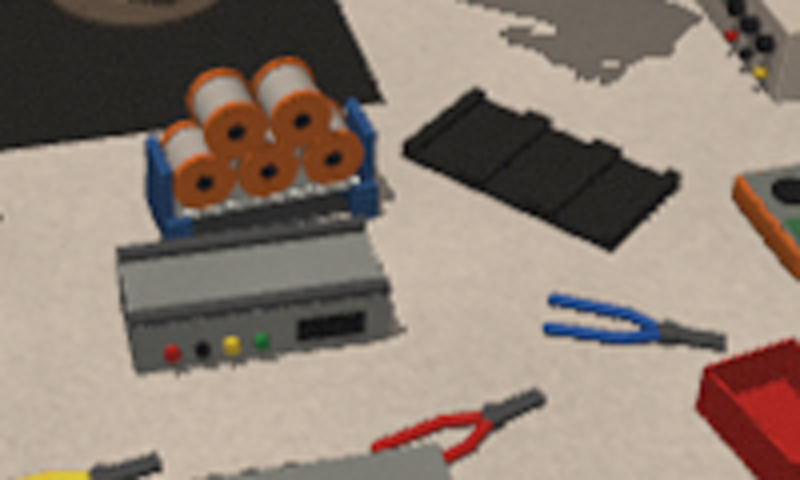

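View pics/endtop.png

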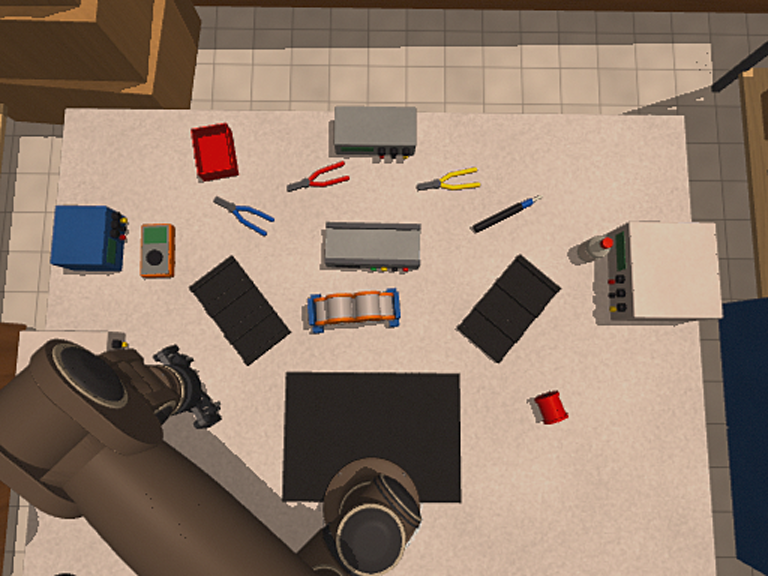

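The pyramid is complete and level. The five hubs in the scene crop, at (205,183), (268,170), (332,158), (236,131) and (301,120), are within about 2 px of the model. Both trays are empty and the bystanders and the red reel haven't moved.

```bash
python3 -c "
from plant import *
print(finish_job())"
```

```text
the job is handed in; nothing more can be done
None
```

The plate is in the blue stand, resting on both ledges. All five solder reels that were there are stacked on it as a pyramid, three below and two saddled. I handed the job in shortly after 84 s.

- **Plate slide:** I pushed it along the channel to about 56 mm overhang, then further to make room for the gripper body beside the stand's cheek. It was knocked against a lip in between, so I measured and pushed again. I gripped it at about 68 mm overhang, more than the 50 mm you asked for.
- **Final checks:** in the last scene picture all five reel ends were within about 2 px of where they should be. Both trays were empty, and the bystanders and the red look-alike reel looked untouched.
- **Checks that disagreed:**
  - The fit of the seated plate read about 7 mm off along the stand, because a cheek hid one end and the other was in shadow. A direct look at the visible end put it where it should be, within about 1 mm.
  - The fits of the touching bottom reels also read a few mm off, because neighbouring reels got mixed in. There I relied on the pictures.

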